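# Snap the lid of the biscuit box shut all the way round

## Task

The white lid of the clear biscuit box on the cafe counter is on but not closed: its rim is still sprung up all round. With the fingertips, press the rim down section by section all the way round, the four corners and the middle of each long edge, until all six sections have clicked down flush and stay shut. Only press: do not pick up, tip or shove the box out of its place, and leave the other things on the counter where they are.

Things in the scene. Friction and masses are not known exactly. Their poses are not given: they have to be found in the camera images.
- biscuit_box: loose clear box of biscuits, 113 x 163 mm, 0.9 kg, walls 74 mm high, with a white press-on lid 120 (box x) x 170 mm (box y). Origin on the counter under its centre; box x points away from the robot, y to its left, turned up to 0.6 rad. The lid's rim, 16 mm wide, is parted by slits into six sections; its shut top is level 80 mm above the counter, the lid's middle recessed to 75 mm
- rim_near_left (a joint): rim section at the corner nearer the robot (-x of the box), left (+y) end: 0 = sprung up, outer edge 7 mm high; it starts there, springs back if pressed less than half way, and past that it snaps shut and stays. That takes about 8 N at its press point; shut, it is solid; 0.2 rad = shut, flush
- press_near_left (a point): the place to press that section: on top of the rim, at (-51, 76) mm in the box's frame, 80 mm above the counter when shut, about 6 mm higher when up; it moves with the section
- rim_near_right (a joint): rim section at the corner nearer the robot (-x of the box), right (-y) end: 0 = sprung up, outer edge 7 mm high; it starts there, springs back if pressed less than half way, and past that it snaps shut and stays. That takes about 8 N at its press point; shut, it is solid; 0.2 rad = shut, flush
- press_near_right (a point): the place to press that section: on top of the rim, at (-51, -76) mm in the box's frame, 80 mm above the counter when shut, about 6 mm higher when up; it moves with the section
- rim_far_left (a joint): rim section at the corner farther from the robot (+x of the box), left (+y) end: 0 = sprung up, outer edge 7 mm high; it starts there, springs back if pressed less than half way, and past that it snaps shut and stays. That takes about 8 N at its press point; shut, it is solid; 0.2 rad = shut, flush
- press_far_left (a point): the place to press that section: on top of the rim, at (51, 76) mm in the box's frame, 80 mm above the counter when shut, about 6 mm higher when up; it moves with the section
- rim_far_right (a joint): rim section at the corner farther from the robot (+x of the box), right (-y) end: 0 = sprung up, outer edge 7 mm high; it starts there, springs back if pressed less than half way, and past that it snaps shut and stays. That takes about 8 N at its press point; shut, it is solid; 0.2 rad = shut, flush
- press_far_right (a point): the place to press that section: on top of the rim, at (51, -76) mm in the box's frame, 80 mm above the counter when shut, about 6 mm higher when up; it moves with the section
- rim_near_side (a joint): rim section at the middle, 62 mm long, of the long edge nearer the robot (-x of the box): 0 = sprung up, outer edge 7 mm high; it starts there, springs back if pressed less than half way, and past that it snaps shut and stays. That takes about 8 N at its press point; shut, it is solid; 0.22 rad = shut, flush
- press_near_side (a point): the place to press that section: on top of the rim, at (-52, 0) mm in the box's frame, 80 mm above the counter when shut, about 6 mm higher when up; it moves with the section
- rim_far_side (a joint): rim section at the middle, 62 mm long, of the long edge farther from the robot (+x of the box): 0 = sprung up, outer edge 7 mm high; it starts there, springs back if pressed less than half way, and past that it snaps shut and stays. That takes about 8 N at its press point; shut, it is solid; 0.22 rad = shut, flush
- press_far_side (a point): the place to press that section: on top of the rim, at (52, 0) mm in the box's frame, 80 mm above the counter when shut, about 6 mm higher when up; it moves with the section
- paper_cup: white paper take-away cup, open, 82 mm across the mouth, 108 mm tall, upright; origin under its foot; a bystander
- bottle_cap: white square bottle cap lying on the counter, 66 x 66 x 26 mm; origin under its centre; a bystander
- tamper: steel coffee tamper standing on its 58 mm foot, 87 mm tall; origin under its foot; a bystander
- glass_bottle: empty square amber glass bottle without its cap, 74 x 74 mm, 166 mm tall, upright; origin under its foot; a bystander
- milk_carton: white and blue gable-top milk carton, 70 x 70 mm, 210 mm tall, upright; origin under its foot; a bystander

How it is judged:
At the end, for the whole second after the job is handed in: All six rim sections are shut (corner joints over 0.16 rad, side joints over 0.18 rad: about 1 mm or less from flush), and the box stands at rest and level on the counter within 30 mm of where it started, and every bystander is within 30 mm of where it was (value of joint each of rim_near_left, rim_near_right, rim_far_left, rim_far_right above 0.16 rad and value of joint each of rim_near_side, rim_far_side above 0.18 rad and distance of each of biscuit_box, paper_cup, bottle_cap, tamper, glass_bottle, milk_carton from where it was at the start of the episode below 0.03 m and angle between biscuit_box's own z axis and vertical below 0.05 rad and linear speed of biscuit_box below 0.02 m/s); the robot touches nothing.
It fails at once if the box is lifted: its underside more than 10 mm above the counter (height (world z) of biscuit_box above 0.01 m).
It fails at once if the box is tipped by more than 0.12 rad (angle between biscuit_box's own z axis and vertical above 0.12 rad).
It fails at once if the box is shoved more than 30 mm from its place (distance of biscuit_box from where it was at the start of the episode above 0.03 m).
It fails at once if a bystander (cup, bottle cap, tamper, bottle or carton) is picked up, knocked over or moved more than 30 mm (distance of any of paper_cup, bottle_cap, tamper, glass_bottle, milk_carton from where it was at the start of the episode above 0.03 m).
It also fails if it takes over 48 s, if anything falls off the work surface, if the arm or the gripper's body presses on something with over 40 N, if the wrist force passes 120 N, or if a joint passes its speed limit or range.

## Robot

A 6-joint arm with a two-finger parallel gripper is mounted at the origin on the work surface. World frame = base frame: x ahead of the robot, y to its left, z up, the work surface at z = 0. Lengths are in m, angles in rad, forces in N, time in s.
With the tool pointing down it reaches from about 0.35 to 0.975 m from the base axis. Payload 4.9 kg.
Tool frame: the origin (TCP) lies midway between the tips of the shut fingers; the grasp point (between the pads) lies 19 mm behind it; z points along the fingers, y is the direction in which the jaws open and shut (so a half turn about z gives the same grasp; the last joint's range is limited). The gripper opens to 85 mm and grips with 20 to 120 N. Pads are 22 mm wide; open, the fingers measure 114 mm over their backs; the gripper's body (76 mm by 85 mm) begins 54 mm behind the grasp point. The pads swing forward as they close: fully open they stand 13 mm farther back than shut.
Start: joints at [1.118, 0.053, 1.613, -0, 1.476, -0.119], TCP at [0.205, 0.59, 0.231] pointing down, gripper open.
Joint ranges: [-3.01, 3.01], [-1.01, 2.22], [0.06, 2.58], [-1.02, 4.17], [0.09, 2.62], [-3.14, 3.14]. Speed limits (rad/s): [2.57, 2.57, 3.14, 3.14, 3.14, 3.14].

## Interface

Orientations are given as a rotation vector (axis times angle).
In Python, from station import ctrl gives the robot as it stands.
- The arm moves only by the tool play_rows, never from a script. Its argument "motion" is a list that holds one entry, the list of rows, each a list of 7 numbers: the closure, from -1 (fully open) to 1 (shut), then the shift along the tool's x, y, z in cm, then the turn, a rotation vector about the tool's x, y, z in degrees. A call has 1 to 20 rows; each row is the pose to reach, as a shift and turn from the pose measured when the call began, along the tool's axes at that moment; what a row does not reach only later rows make up. A row lasts 1/8 s, in which the tool goes at most 62.5 mm and 10.7 degrees, less where a joint would pass 70% of its speed; a pose out of reach is approached as far as the arm can. A call with a gripper value outside its range is refused whole. The fingers move at their own pace and stop on an object; "newtons" is the grip in N (left out, the last holds). Time passes only in rows, so rows that repeat a pose let the fingers close. It gives the time, the measured TCP pose, the force and the opening at its end, in the units of the state.
- ctrl.get_obs(): the state, without advancing time (a new reading comes with each control period).
- ctrl.get_image(name): name is "side" or "top" or "wrist"; returns a dict with "color" (420x560x3 uint8, red, green, blue), "mtx" (3x3 intrinsics, pixels), "T" (4x4, takes a point from camera to world coordinates). Camera axes: x right, y up, looking along -z (the intrinsics and any distortion apply to the point x, -y, -z); pixel columns grow to the right and rows downward; lengths in m; the calibration is good to about 2 mm. A picture is of the moment at which its call begins. There is no depth.
- ctrl.finish_job(): hands the job in, once; it reports no verdict.
The state is a dict: "t": time; "q": joint angles; "dq": joint speeds; "effort": joint torques, N m; "tool_pos": TCP position; "tool_rot": TCP orientation; "contact_force": force on the tool from outside, world axes, zero at the start; "wrist_torque": the same for the moment, N m; "opening": finger opening in m.
Only numpy, scipy, OpenCV 4.12 (cv2) and the standard library are available. Lean on these libraries where they do the work, as an engineer would, in place of code of your own. Each camera call takes 0.05 s, during which the arm holds its last target.

## Working session

There is one attempt and no reset: what is moved stays moved. The work goes in short steps, Python scripts to look and compute and a tool call to move; the robot and the scene stay as the last step left them, time stands still between calls to the robot, and variables do not carry over. Pictures are saved under pics/ and viewed, and the job is handed in when it is done.

Besides the shell and the picture viewer there is one more tool, called after "Request:" in YAML: its name, and indented under it one key for each argument. play_rows: Moves the arm, as the interface text tells. Its arguments: {"type":"object","properties":{"motion":{"type":"array"},"newtons":{"type":"number"}},"required":["motion"]}

```bash
mkdir -p pics
python3 - <<'E'
from station import ctrl
import cv2
o=ctrl.get_obs()
print({k:(v if not hasattr(v,'round') else v) for k,v in o.items()})
for n in("top","side"):
    im=ctrl.get_image(n); cv2.imwrite(f"pics/{n}0.png",im["color"][:,:,::-1]); print(n,im["mtx"],im["T"])
E
```

```text
{'t': 0.0, 'q': array([ 1.11799622e+00,  5.33523872e-02,  1.61427896e+00, -4.68185678e-05,
        1.47596142e+00, -1.18999736e-01]), 'dq': array([-0.00076388,  0.00065443,  0.00150208,  0.00032237, -0.00074878,
       -0.00098629]), 'effort': array([-1.57846298e-03, -3.93694746e+01, -3.70169842e+01, -3.12824031e-04,
        7.54898036e-03, -2.77726642e-08]), 'tool_pos': array([0.20451673, 0.58994835, 0.23007476]), 'tool_rot': array([-5.21808045e-01, -3.09742612e+00,  3.03438089e-03]), 'contact_force': array([-0.17562719,  0.6342873 ,  0.73844758]), 'wrist_torque': array([ 0.02580168, -0.00750133, -0.00489934]), 'opening': 0.08572975907725787}
top [[388.60850127   0.         280.99754839]
 [  0.         388.60850127 210.75162867]
 [  0.           0.           1.        ]] [[ 0.00210419  0.98972872 -0.14294278  0.47042574]
 [-0.99974527  0.00529423  0.02194023 -0.04492858]
 [ 0.02247165  0.14286021  0.98948774  0.91766417]
 [ 0.          0.          0.          1.        ]]
side [[532.15714144   0.         282.32613433]
 [  0.         532.15714144 213.62281476]
 [  0.           0.           1.        ]] [[ 0.76471599  0.50091748 -0.40532841  0.09570734]
 [-0.64413351  0.57730815 -0.50180407 -0.64858828]
 [-0.01736304  0.64482321  0.76413451  0.98172803]
 [ 0.          0.          0.          1.        ]]
```

View pics/top0.png

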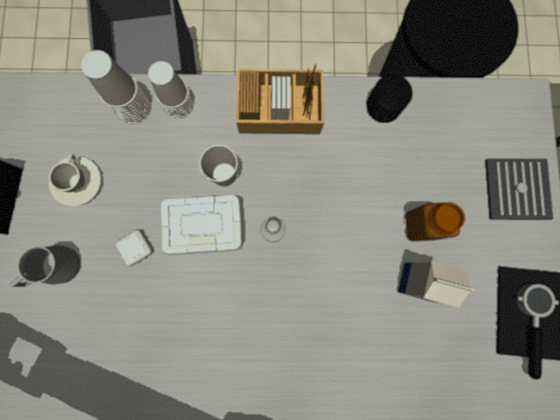

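View pics/side0.png

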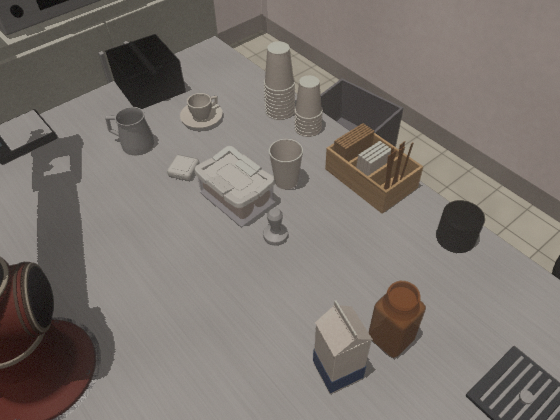

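The top view shows the box at about (201,224). The cup is close beyond its far edge, the tamper to its right at (273,228) and the cap to its left at (133,248). I'll enlarge both views.

Run:
```python
import cv2
a=cv2.imread("pics/top0.png")[135:275,105:300]; cv2.imwrite("pics/top0c.png",cv2.resize(a,None,fx=4,fy=4,interpolation=cv2.INTER_CUBIC))
a=cv2.imread("pics/side0.png")[130:250,160:310]; cv2.imwrite("pics/side0c.png",cv2.resize(a,None,fx=5,fy=5,interpolation=cv2.INTER_CUBIC))
```

```text
(no output)
```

View pics/top0c.png

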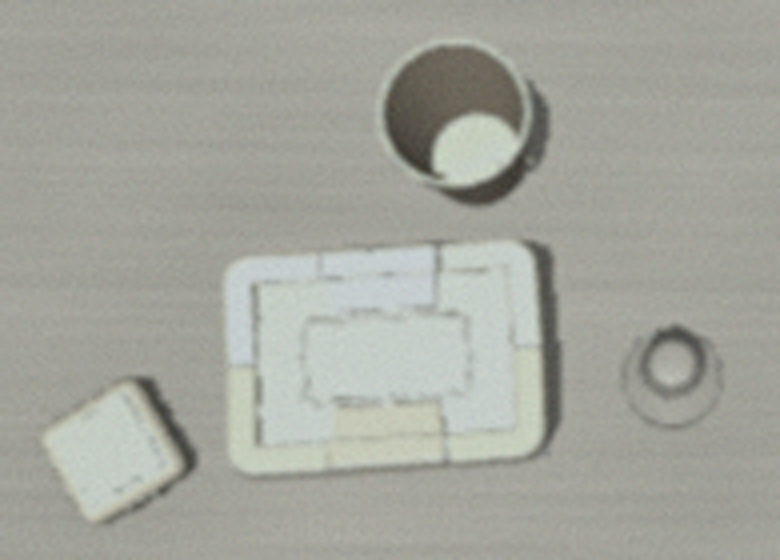

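View pics/side0c.png

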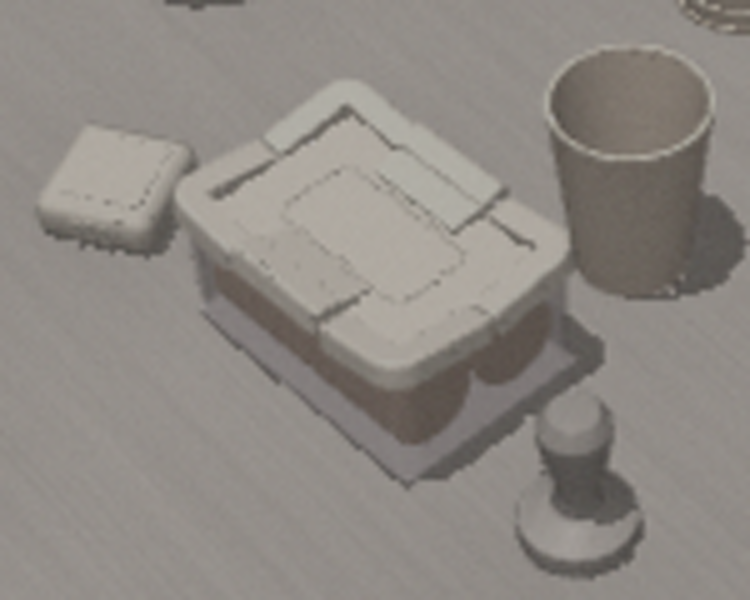

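```bash
cat > h.py <<'E'
import numpy as np
from station import ctrl
K={"top":np.array([[388.6085,0,280.9975],[0,388.6085,210.7516],[0,0,1]]),"side":np.array([[532.15714,0,282.32613],[0,532.15714,213.62281],[0,0,1]])}
T={"top":np.array([[ 0.00210419,0.98972872,-0.14294278,0.47042574],[-0.99974527,0.00529423,0.02194023,-0.04492858],[0.02247165,0.14286021,0.98948774,0.91766417],[0,0,0,1]]),
"side":np.array([[0.76471599,0.50091748,-0.40532841,0.09570734],[-0.64413351,0.57730815,-0.50180407,-0.64858828],[-0.01736304,0.64482321,0.76413451,0.98172803],[0,0,0,1]])}
def w(n,u,v,z):
    d=np.linalg.inv(K[n])@[u,v,1]; d=T[n][:3,:3]@[d[0],-d[1],-d[2]]; o=T[n][:3,3]
    return o+d*(z-o[2])/d[2]
def px(n,p):
    c=T[n][:3,:3].T@(np.array(p)-T[n][:3,3]); q=K[n]@[c[0],-c[1],-c[2]]; return q[:2]/q[2]
E
python3 - <<'E'
from h import *
C={}
for k,(u,v) in dict(FL=(224,260),FR=(537,240),NL=(229,477),NR=(549,459)).items():
    C[k]=w("top",105+u/4-.4,135+v/4-.4,0.087); print(k,C[k].round(4))
c=sum(C.values())/4
print("c",c.round(4), [np.linalg.norm(C[a]-C[b]).round(4) for a,b in("FL FR".split(),"NL NR".split(),"FL NL".split(),"FR NR".split())])
yv=(C["FL"]-C["FR"]+C["NL"]-C["NR"]);xv=C["FL"]-C["NL"]+C["FR"]-C["NR"]
th=np.arctan2(-yv[0],yv[1]); print("th",th,np.arctan2(xv[1],xv[0]))
ca,sa=np.cos(th),np.sin(th);R=np.array([[ca,-sa],[sa,ca]])
for nm,p,z in [(k,p,.087) for k,p in dict(FL=(.06,.085),FR=(.06,-.085),NL=(-.06,.085),NR=(-.06,-.085)).items()]+[("botNR",(-.0565,-.0815),0)]:
    P=np.r_[c[:2]+R@p,z]
    a=px("side",P); b=px("top",P)
    print(nm,P.round(4),"side crop",((a-[160,130])*5).round(),"top crop",((b-[105,135])*4).round())
for nm,p in dict(nl=(-.051,.076),nr=(-.051,-.076),fl=(.051,.076),fr=(.051,-.076),ns=(-.052,0),fs=(.052,0)).items(): print(nm,(c[:2]+R@p).round(4))
print("cup rim",[w("top",105+u/4,135+v/4,.108).round(3) for u,v in((383,113),(530,113),(456,38),(456,187))])
print("tamper top",w("top",105+672/4,135+362/4,.087),"cap",w("top",105+115/4,135+450/4,.026))
E
```

```text
FL [0.6133 0.1961 0.087 ]
FR [0.6253 0.0281 0.087 ]
NL [0.4971 0.1881 0.087 ]
NR [0.5071 0.0197 0.087 ]
c [0.5607 0.108  0.087 ] [np.float64(0.1684), np.float64(0.1687), np.float64(0.1165), np.float64(0.1185)]
th 0.06528682188561145 0.06992101580090192
FL [0.615  0.1967 0.087 ] side crop [346.  73.] top crop [221. 255.]
FR [0.6261 0.0271 0.087 ] side crop [581. 249.] top crop [537. 237.]
NL [0.4953 0.1889 0.087 ] side crop [153. 194.] top crop [226. 479.]
NR [0.5064 0.0193 0.087 ] side crop [386. 386.] top crop [548. 459.]
botNR [0.5097 0.023  0.    ] side crop [402. 499.] top crop [553. 460.]
nl [0.5049 0.1805]
nr [0.5148 0.0288]
fl [0.6066 0.1872]
fr [0.6166 0.0355]
ns [0.5088 0.1046]
fs [0.6126 0.1114]
cup rim [array([0.689, 0.109, 0.108]), array([0.69 , 0.03 , 0.108]), array([0.731, 0.071, 0.108]), array([0.649, 0.069, 0.108])]
tamper top [ 0.55833263 -0.04623592  0.087     ] cap [0.51322574 0.26921933 0.026     ]
```

```bash
cat >> h.py <<'E'
from scipy.spatial.transform import Rotation as Ro
c=np.array([.5607,.108]);th=.067
Rb=np.array([[np.cos(th),-np.sin(th)],[np.sin(th),np.cos(th)]])
PT=dict(nl=(-.051,.076),nr=(-.051,-.076),fl=(.051,.076),fr=(.051,-.076),ns=(-.052,0),fs=(.052,0))
def goal(k,z): return np.r_[c+Rb@np.array(PT[k]),z]
def show(k,zs):
    o=ctrl.get_obs(); R=Ro.from_rotvec(o["tool_rot"])
    M=np.column_stack([[-np.cos(th),-np.sin(th),0],[-np.sin(th),np.cos(th),0],[0,0,-1]])
    print("turn deg",np.degrees((R.inv()*Ro.from_matrix(M)).as_rotvec()).round(2),"t",o["t"],"pos",o["tool_pos"].round(4),"f",o["contact_force"].round(1),"open",o["opening"])
    for z in zs: print(k,z,(100*R.inv().apply(goal(k,z)-o["tool_pos"])).round(2))
E
python3 -c "
from h import *
show('nl',[.2,.12,.1])"
```

```text
turn deg [ -0.1   -0.03 -22.96] t 0.1 pos [0.2045 0.59   0.2302] f [-0.7 -0.3 -0. ] open 0.08539841704437964
nl 0.2 [-41.78 -28.86   3.06]
nl 0.12 [-41.79 -28.84  11.06]
nl 0.1 [-41.79 -28.84  13.06]
```

Request:
play_rows:
  motion:
    - [[1,-5,-3.5,0,0,0,-8],[1,-10,-7,0,0,0,-16],[1,-15,-10.4,0,0,0,-23],[1,-20,-13.8,0.5,0,0,-23],[1,-25,-17.3,1,0,0,-23],[1,-30,-20.7,1.5,0,0,-23],[1,-35,-24.2,2,0,0,-23],[1,-39,-26.9,2.5,0,0,-23],[1,-41.8,-28.85,3,0,0,-23],[1,-41.8,-28.85,3,0,0,-23],[1,-41.8,-28.85,7,0,0,-23],[1,-41.8,-28.85,11,0,0,-23],[1,-41.8,-28.85,12,0,0,-23],[1,-41.8,-28.85,12,0,0,-23],[1,-41.8,-28.85,12,0,0,-23]]
  newtons: 60

```text
t: 1.98
tool_pos: [0.5061, 0.1809, 0.1128]
tool_rot: [-0.107, 3.137, -0.002]
contact_force: [-0.4, -0.5, 0.1]
opening: -0.0001
```

```bash
python3 -c "
from h import *
import cv2
show('nl',[.09,.084,.08,.078])
for n in('side','wrist'):
  im=ctrl.get_image(n); cv2.imwrite(f'pics/{n}1.png',im['color'][:,:,::-1])
a=cv2.imread('pics/side1.png')[90:250,140:330]; cv2.imwrite('pics/side1c.png',cv2.resize(a,None,fx=4,fy=3.7,interpolation=cv2.INTER_CUBIC))
"
```

```text
turn deg [-0.06  0.14  0.06] t 1.975 pos [0.5061 0.1809 0.1128] f [-0.4 -0.5  0.1] open -6.43787089165226e-05
nl 0.09 [ 0.14 -0.03  2.28]
nl 0.084 [ 0.14 -0.03  2.88]
nl 0.08 [ 0.14 -0.03  3.28]
nl 0.078 [ 0.14 -0.03  3.48]
```

View pics/side1c.png

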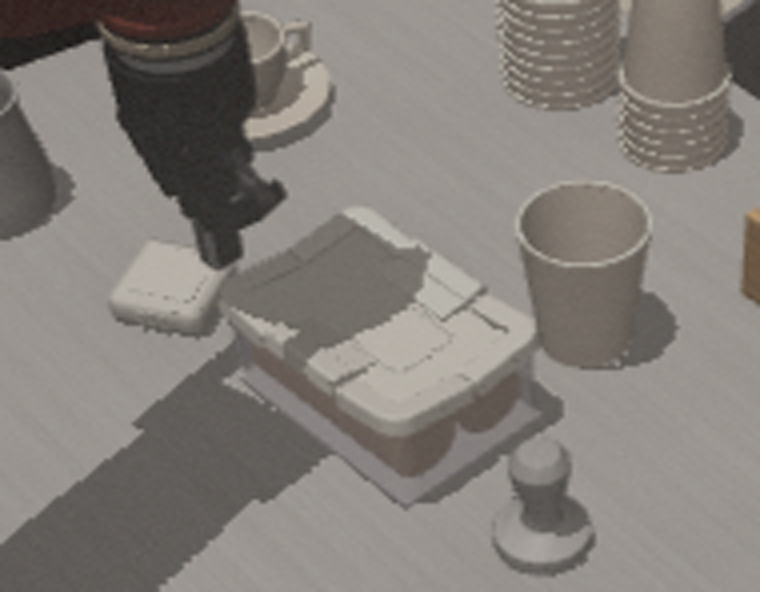

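View pics/wrist1.png

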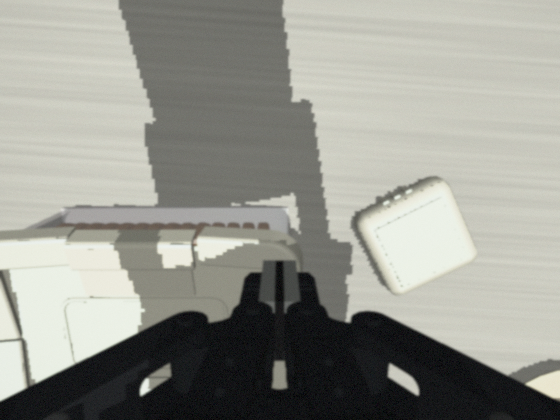

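The closed tips hang over the near-left corner of the lid, at (280,265) in the wrist view. I'll press down in small steps.

Request:
play_rows:
  motion:
    - [[1,0.1,0,1.5,0,0,0],[1,0.1,0,2.2,0,0,0],[1,0.1,0,2.6,0,0,0],[1,0.1,0,2.9,0,0,0],[1,0.1,0,3.1,0,0,0],[1,0.1,0,3.2,0,0,0],[1,0.1,0,3.3,0,0,0],[1,0.1,0,3.3,0,0,0]]

```text
t: 3.08
tool_pos: [0.5052, 0.1805, 0.0799]
tool_rot: [-0.106, 3.137, -0.002]
contact_force: [-2.1, 0.7, 2.1]
opening: 0.0
```

Request:
play_rows:
  motion:
    - [[1,0,0,0.1,0,0,0],[1,0,0,0.2,0,0,0],[1,0,0,0.2,0,0,0]]

```text
t: 3.45
tool_pos: [0.5052, 0.1806, 0.0797]
tool_rot: [-0.107, 3.138, -0.002]
contact_force: [-7.2, -1.9, 11.9]
opening: 0.0001
```

The near-left corner is solid at z = 0.0797, so it's flush. Next is the near side.

Request:
play_rows:
  motion:
    - [[1,0,0,-1.5,0,0,0],[1,0,0,-3,0,0,0],[1,0,-4,-3,0,0,0],[1,0.1,-7.6,-3,0,0,0],[1,0.1,-7.6,-2,0,0,0],[1,0.1,-7.6,-1.2,0,0,0],[1,0.1,-7.6,-0.8,0,0,0],[1,0.1,-7.6,-0.5,0,0,0],[1,0.1,-7.6,-0.3,0,0,0],[1,0.1,-7.6,-0.1,0,0,0],[1,0.1,-7.6,0.1,0,0,0],[1,0.1,-7.6,0.2,0,0,0],[1,0.1,-7.6,0.2,0,0,0]]

```text
t: 5.08
tool_pos: [0.5096, 0.1051, 0.0798]
tool_rot: [-0.107, 3.139, -0.001]
contact_force: [-6.0, 0.2, 12.1]
opening: 0.0
```

```bash
python3 -c "
from h import *
show('ns',[.08])
show('nr',[.08])
"
```

```text
turn deg [-0.05  0.05  0.07] t 5.075 pos [0.5096 0.1051 0.0798] f [-6.   0.2 12.1] open 1.0872380712501621e-05
ns 0.08 [ 0.08 -0.06 -0.02]
turn deg [-0.05  0.05  0.07] t 5.075 pos [0.5096 0.1051 0.0798] f [-6.   0.2 12.1] open 1.0872380712501621e-05
nr 0.08 [-0.01 -7.66 -0.02]
```

Request:
play_rows:
  motion:
    - [[1,0,0,-1.5,0,0,0],[1,0,0,-3,0,0,0],[1,0,-4,-3,0,0,0],[1,0,-7.6,-3,0,0,0],[1,0,-7.6,-2,0,0,0],[1,0,-7.6,-1.2,0,0,0],[1,0,-7.6,-0.8,0,0,0],[1,0,-7.6,-0.5,0,0,0],[1,0,-7.6,-0.3,0,0,0],[1,0,-7.6,-0.1,0,0,0],[1,0,-7.6,0.1,0,0,0],[1,0,-7.6,0.2,0,0,0],[1,0,-7.6,0.2,0,0,0]]

```text
t: 6.7
tool_pos: [0.515, 0.0298, 0.0797]
tool_rot: [-0.108, 3.139, -0.001]
contact_force: [-5.1, 0.0, 12.0]
opening: -0.0
```

```bash
python3 -c "
from h import *
show('nr',[.08])
show('fr',[.08])
"
```

```text
turn deg [-0.02  0.02  0.1 ] t 6.7 pos [0.515  0.0298 0.0797] f [-5.1  0.  12. ] open -9.784848310161013e-06
nr 0.08 [ 0.02 -0.1  -0.03]
turn deg [-0.02  0.02  0.1 ] t 6.7 pos [0.515  0.0298 0.0797] f [-5.1  0.  12. ] open -9.784848310161013e-06
fr 0.08 [-10.18  -0.12  -0.03]
```

Next is far right, crossing at 30 mm above the lid. The cup rim is about 40 mm from that point and the gripper body stays above the cup.

Request:
play_rows:
  motion:
    - [[1,0,0,-1.5,0,0,0],[1,0,0,-3,0,0,0],[1,-4,0,-3,0,0,0],[1,-8,-0.1,-3,0,0,0],[1,-10.2,-0.1,-3,0,0,0],[1,-10.2,-0.1,-2,0,0,0],[1,-10.2,-0.1,-1.2,0,0,0],[1,-10.2,-0.1,-0.8,0,0,0],[1,-10.2,-0.1,-0.5,0,0,0],[1,-10.2,-0.1,-0.3,0,0,0],[1,-10.2,-0.1,-0.1,0,0,0],[1,-10.2,-0.1,0.1,0,0,0],[1,-10.2,-0.1,0.2,0,0,0],[1,-10.2,-0.1,0.2,0,0,0]]

```text
t: 8.45
tool_pos: [0.6169, 0.0359, 0.0797]
tool_rot: [0.108, -3.139, 0.001]
contact_force: [-5.9, 0.2, 9.8]
opening: -0.0002
```

```bash
python3 -c "
from h import *
show('fr',[.08])
show('fs',[.08])
"
```

```text
turn deg [-0.02 -0.02  0.11] t 8.45 pos [0.6169 0.0359 0.0797] f [-5.9  0.2  9.8] open -0.00016352539039142928
fr 0.08 [ 0.02 -0.03 -0.03]
turn deg [-0.02 -0.02  0.11] t 8.45 pos [0.6169 0.0359 0.0797] f [-5.9  0.2  9.8] open -0.00016352539039142928
fs 0.08 [-0.09  7.57 -0.03]
```

Request:
play_rows:
  motion:
    - [[1,0,0,-1.5,0,0,0],[1,0,0,-3,0,0,0],[1,0,4,-3,0,0,0],[1,-0.1,7.6,-3,0,0,0],[1,-0.1,7.6,-2,0,0,0],[1,-0.1,7.6,-1.2,0,0,0],[1,-0.1,7.6,-0.8,0,0,0],[1,-0.1,7.6,-0.5,0,0,0],[1,-0.1,7.6,-0.3,0,0,0],[1,-0.1,7.6,-0.1,0,0,0],[1,-0.1,7.6,0.1,0,0,0],[1,-0.1,7.6,0.2,0,0,0],[1,-0.1,7.6,0.2,0,0,0]]

```text
t: 10.07
tool_pos: [0.613, 0.1113, 0.0798]
tool_rot: [0.108, -3.139, 0.002]
contact_force: [-5.3, -2.5, 10.6]
opening: 0.0002
```

```bash
python3 -c "
from h import *
show('fs',[.08])
show('fl',[.08])
"
```

```text
turn deg [-0.06 -0.03  0.11] t 10.075 pos [0.613  0.1113 0.0798] f [-5.3 -2.5 10.6] open 0.00023720571987778397
fs 0.08 [ 0.04  0.02 -0.02]
turn deg [-0.06 -0.03  0.11] t 10.075 pos [0.613  0.1113 0.0798] f [-5.3 -2.5 10.6] open 0.00023720571987778397
fl 0.08 [ 0.12  7.62 -0.03]
```

Next is far left, then I'll lift and retreat to look.

Request:
play_rows:
  motion:
    - [[1,0,0,-1.5,0,0,0],[1,0,0,-3,0,0,0],[1,0,4,-3,0,0,0],[1,0.1,7.6,-3,0,0,0],[1,0.1,7.6,-2,0,0,0],[1,0.1,7.6,-1.2,0,0,0],[1,0.1,7.6,-0.8,0,0,0],[1,0.1,7.6,-0.5,0,0,0],[1,0.1,7.6,-0.3,0,0,0],[1,0.1,7.6,-0.1,0,0,0],[1,0.1,7.6,0.1,0,0,0],[1,0.1,7.6,0.2,0,0,0],[1,0.1,7.6,0.2,0,0,0]]

```text
t: 11.7
tool_pos: [0.6071, 0.1865, 0.0798]
tool_rot: [0.108, -3.139, 0.003]
contact_force: [-5.0, -2.6, 9.7]
opening: -0.0002
```

Request:
play_rows:
  motion:
    - [[1,0,0,-1.5,0,0,0],[1,0,0,-5,0,0,0],[1,0,0,-10,0,0,0],[1,0,0,-15,0,0,0],[1,4,4,-15,0,0,0],[1,8,8,-15,0,0,0],[1,12,12,-15,0,0,0],[1,16,16,-15,0,0,0],[1,20,20,-15,0,0,0],[1,24,24,-15,0,0,0],[1,24,24,-15,0,0,0]]

```text
t: 13.08
tool_pos: [0.3489, 0.4117, 0.23]
tool_rot: [0.116, -3.139, 0.001]
contact_force: [0.3, -0.9, 0.4]
opening: -0.0
```

```bash
python3 -c "
from h import *
import cv2
show('fl',[.08])
for n in('side','top'):
  im=ctrl.get_image(n); cv2.imwrite(f'pics/{n}2.png',im['color'][:,:,::-1])
a=cv2.imread('pics/top2.png')[135:275,105:300]; cv2.imwrite('pics/top2c.png',cv2.resize(a,None,fx=4,fy=4,interpolation=cv2.INTER_CUBIC))
a=cv2.imread('pics/side2.png')[130:250,160:310]; cv2.imwrite('pics/side2c.png',cv2.resize(a,None,fx=5,fy=5,interpolation=cv2.INTER_CUBIC))
"
```

```text
turn deg [-0.05 -0.01  0.39] t 13.075 pos [0.3489 0.4117 0.23  ] f [ 0.3 -0.9  0.4] open -1.027956169465591e-05
fl 0.08 [-24.03 -24.27  15.02]
```

View pics/top2c.png

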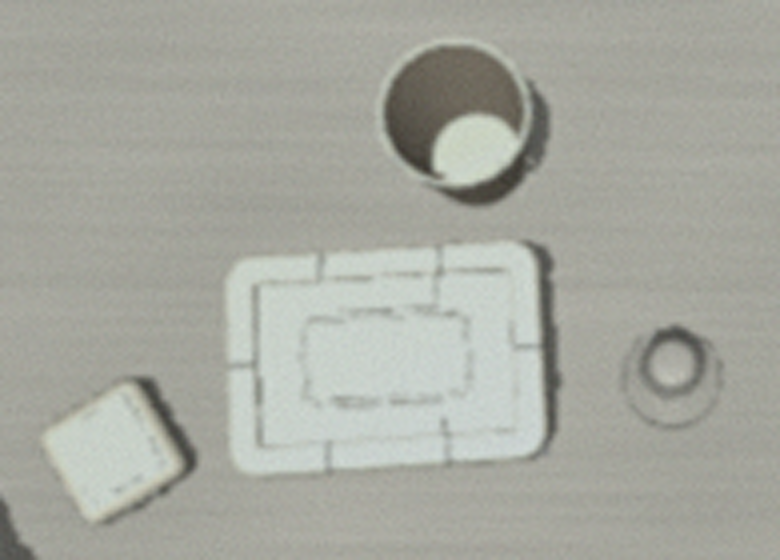

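View pics/side2c.png

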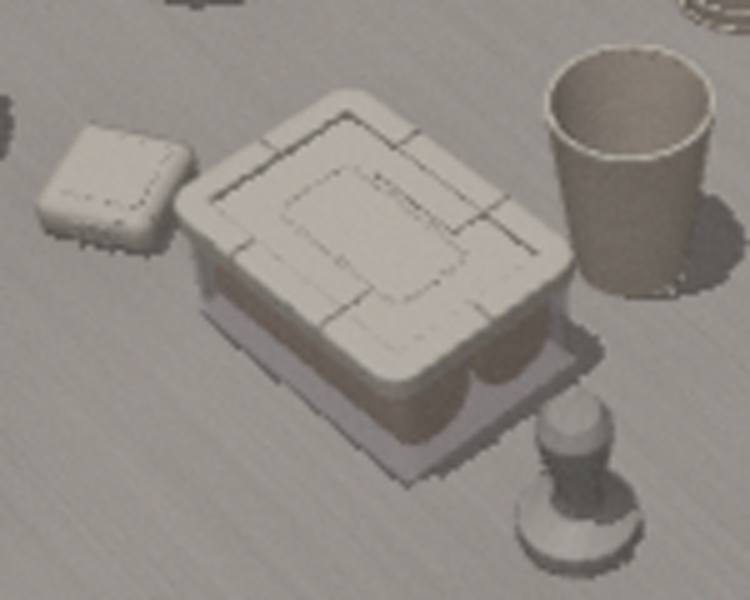

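In both views all six sections are evenly flat, with uniform shading and clean slits. The box base corner is still at side crop (408,485), and the cup, cap and tamper haven't moved. I'm handing the job in.

```bash
python3 -c "
from station import ctrl
print(ctrl.finish_job())"
```

```text
the job is handed in; nothing more can be done
None
```

I pressed all six rim sections down with the closed fingertips, and the lid looks fully shut. `finish_job()` gave no verdict, so this rests on my own checks.

- **Presses:** each section stopped solid with the tips at z of 79.7–79.8 mm under about 10–12 N. The flush height is 80 mm. A sideways force of 5–7 N also showed during the presses, but it didn't shift the box.
- **Final pictures:** the top and side views show the rim level all round.
- **Box and bystanders:** the box, cup, cap and tamper are where they were at the start. I didn't look closely at the bottle and carton at the end, but the arm never went near them.
- **Arm and time:** the arm was clear at z = 0.23 m with no contact, at about 13 s of the 48 s allowed.
- **Small disagreements:** the lid measured 1–3 mm smaller than stated, and one base corner in the side view was about 3 pixels from where I predicted it. Neither affected the presses.

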